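Start the bobbin winder

TASK

Get the bobbin winder going: with your fingertips push the swing arm fully in, up to its stop beside the bobbin, then lightly press the long bar-shaped key well down, let it come up again and draw your hand back. Press no other key, lift nothing, and leave the bobbins, spools and other small things where they are.

Things in the scene. Friction and masses are not known exactly. Their poses are not given: they have to be found in the camera images.
- winder: electric bobbin winder, fixed to the table: white box 170 (x) by 240 (y) by 50 mm tall. Origin: centre of its underside; x to its back, y to its left, z up (keys at its front, -x). Points 'on the winder' are in this frame, mm. On its deck (z = 50): four keys in a row at x = -60, spindle with bobbin at (25, -27), swing arm at the right, thread pin (75 tall) with spool at (35, 70)
- swing (a joint): swing arm: flat steel arm on an upright pivot, 8 to 14 mm above the deck. 0 rad = fully out to the winder's right, 0.9 = fully in at its stop, 1.5 mm short of the bobbin, pointing straight to the winder's front. Grows clockwise seen from above. Starts at 0 to 0.35; slight friction (0.5 N at the tab), stays where it is left
- swing_tab (a point): top centre of the upright finger tab at the free end of the swing arm: a grey plastic post, 12 mm in diameter, from 8 to 36 mm above the deck, 65 mm from the pivot
- swing_pivot (a point): top of the swing arm's pivot, on the winder at (60, -45), 17 mm above the deck
- key_long_top (a point): centre of the top face of the start key: long narrow bar, 36 mm front to back (winder's x) and 14 mm wide; white, in a black round seat 43 mm across; top 14 mm above the deck when up. The four keys stand 50 mm apart in a row across the winder's front (y = -75, -25, 25, 75 mm), in any order
- key_long (a joint): travel of the long key: 0 = up, 0.006 m = fully down. Spring: starts to move at 1 N, fully down at 5.5 N, comes up by itself
- key_square_top (a point): centre of the top face of square key, 22 by 22 mm; white, in a black round seat 43 mm across; top 14 mm above the deck when up. The four keys stand 50 mm apart in a row across the winder's front (y = -75, -25, 25, 75 mm), in any order
- key_square (a joint): travel of the square key: 0 = up, 0.006 m = fully down. Spring: starts to move at 1 N, fully down at 5.5 N, comes up by itself
- key_round_top (a point): centre of the top face of large round key, 25 mm in diameter; white, in a black round seat 43 mm across; top 14 mm above the deck when up. The four keys stand 50 mm apart in a row across the winder's front (y = -75, -25, 25, 75 mm), in any order
- key_round (a joint): travel of the round key: 0 = up, 0.006 m = fully down. Spring: starts to move at 1 N, fully down at 5.5 N, comes up by itself
- key_small_top (a point): centre of the top face of small round key, 15 mm in diameter; white, in a black round seat 43 mm across; top 14 mm above the deck when up. The four keys stand 50 mm apart in a row across the winder's front (y = -75, -25, 25, 75 mm), in any order
- key_small (a joint): travel of the small key: 0 = up, 0.006 m = fully down. Spring: starts to move at 1 N, fully down at 5.5 N, comes up by itself
- bobbin: loose steel bobbin, 25 mm in diameter, 11 mm tall, sitting on the spindle 4 mm above the deck; bystander. Origin: centre of its underside
- spare_bobbin: loose bobbin of the same size standing on the deck near (45, 20) on the winder; bystander, origin under its centre
- spool: loose grey thread spool, 41 mm in diameter, 55 mm tall, on the thread pin; bystander, origin under its centre
- tall_spool: loose blue thread spool, 47 mm in diameter, 75 mm tall, on the table left of the winder; bystander, origin under its centre
- pin_dish: steel pin dish, 100 mm in diameter, 28 mm tall, on the table left of the winder; bystander, origin under its centre
- weight: steel pattern weight, 52 mm in diameter, 24 mm tall, on the table right of the winder; bystander, origin under its centre
- tape: black round tape-measure case, 54 mm in diameter, 16 mm tall, on the table right of the winder; bystander, origin under its centre
- chalk: flat piece of tailor's chalk, 45 by 30 by 9 mm, on the table behind the winder; bystander, origin under its centre

How it is judged:
By the outcome, as a careful person would: the job done as asked, in the order asked, and still so for the second after the job is handed in, with the robot touching nothing.
It also fails if it takes over 48 s, if anything falls off the work surface, if the arm or the gripper's body presses on something with over 40 N, if the wrist force passes 120 N, or if a joint passes its speed limit or range.

ROBOT

A 6-joint arm with a two-finger parallel gripper is mounted at the origin on the work surface. World frame = base frame: x ahead of the robot, y to its left, z up, the work surface at z = 0. Lengths are in m, angles in degrees, forces in N, time in s.
With the tool pointing down it reaches from about 0.4 to 0.825 m from the base axis. Payload 7 kg.
Tool frame: the origin (TCP) lies at the very end of the fingers, on their centre line; the grasp point (between the pads) lies 19 mm behind it; z points along the fingers, y is the line along which they close (so a half turn about z gives the same grasp; the last joint's range is limited). The gripper opens to 88 mm and grips with 3 to 60 N. Pads are 19 mm wide; open, the fingers measure 130 mm over their backs; the gripper's body (78 mm by 193 mm) begins 47 mm behind the grasp point.
Start: joints at [92.653, 20.546, 0.682, 0, -70.136, -16.507], TCP at [0.162, 0.655, 0.227] pointing down, gripper open.
Joint ranges: [-176.03, 176.03], [-82.01, 121.73], [-58.28, 71.71], [-173.87, 95.51], [-174.79, -0.11], [-173.66, 173.66]. Speed limits (degrees/s): [136.94, 136.94, 172.46, 180, 180, 180].

INTERFACE

Orientations are given as [roll, pitch, yaw] about the fixed x, y, z axes, in that order (R = Rz(yaw) Ry(pitch) Rx(roll)).
In Python, from plant import r gives the robot as it stands. The module is installed in compiled form; this text tells all that it offers.
- The arm moves only by the tool jog_arm, never from a script. Its arguments are lists of equal length, an entry for each row: "travel": the shift along the tool's x, y, z each as a share of 50 cm, from -1 to 1, a list of three; "dr": the turn, a rotation vector about the tool's x, y, z each as a share of 360 degrees, from -1 to 1, a list of three; "claw": the opening, from 0 (shut) to 1 (fully open). A call has exactly 10 rows; each row is the pose to reach, as a shift and turn from the pose commanded when the call began, along the tool's axes at that moment, turning the shorter way round; what a row does not reach only later rows make up. A row lasts 1/8 s, in which the tool goes at most 62.5 mm and 10.7 degrees, less where a joint would pass 70% of its speed; a pose out of reach is approached as far as the arm can. A call with a number of a shift or a turn outside -1 to 1 is refused whole. A call with a gripper value outside its range is refused whole. The fingers move at their own pace and stop on an object; "newtons" is the grip in N (left out, the last holds). Time passes only in rows, so rows that repeat a pose let the fingers close, or fill a call up. It gives the time, the measured TCP pose, the force, the opening and the grip force at its end, in the units of the state.
- r.get_state(): the state, without advancing time (a new reading comes with each control period).
- r.capture(name): name is "side" or "top" or "wrist"; returns a dict with "pixels" (420x560x3 uint8, red, green, blue), "range_z" (420x560 float32, m along the optical axis (not along the pixel's ray), 0 where there is no reading), "fx", "fy", "cx", "cy" (pixels), "dist_coeffs" ([k1, k2, p1, p2, k3] as OpenCV has them; the pictures are not rectified), "position" and "attitude" of the camera in the world; the wrist camera has in their place "hand_eye" (4x4, takes a point from camera to tool coordinates, whose origin is the TCP and whose axes are the flange's). Camera axes: x right, y up, looking along -z (the intrinsics and any distortion apply to the point x, -y, -z); pixel columns grow to the right and rows downward; lengths in m; the calibration is good to about 2 mm. A picture is of the moment at which its call begins: read the wrist's pose just before it.
- r.close_job(): hands the job in; it is judged then, once.
Trained networks look in the newest picture that a camera, given by its name, has taken for a name from the list of things; names that differ only in an ending like _2 or _b are one class to them, and where a whole thing is asked for, a point or a joint stands for the part that bears it (a point fixed in the world has none). Each returns a list of dicts, best first, with "conf" (0 to 1); they miss things now and then, are a little off and sometimes report something else, mostly with a low value. They report only what shows in the picture. A call takes as long as a camera call.
- r.boxes_of(name, camera): "extent" ([left, top, right, bottom] in pixels, round what is visible of it).
- r.regions_of(name, camera): "pixels" (420x560 bool, what is visible of it) and "extent" ([left, top, right, bottom] in pixels, round what is visible of it).
- r.tip_of(name, camera): "at" ([column, row] in pixels: a listed point, or the origin of a listed thing).
The state is a dict: "time_s": time; "joints": joint angles; "qd": joint speeds; "joint_torque": joint torques, N m; "tcp_pos": TCP position; "eef_rot": TCP orientation; "contact_force": force on the tool from outside, world axes, zero at the start; "moment": the same for the moment, N m; "gripper_width": finger opening in m; "gripper_force": force on a finger pad.
Only numpy, scipy, OpenCV 4.12 (cv2) and the standard library are available. Lean on these libraries where they do the work, as an engineer would, in place of code of your own. Each camera call takes 0.05 s, during which the arm holds its last target. There are 200 camera calls.

## Working session

There is one attempt and no reset: what is moved stays moved. The work goes in short steps, Python scripts to look and compute and a tool call to move; the robot and the scene stay as the last step left them, time stands still between calls to the robot, and variables do not carry over. Pictures are saved under pics/ and viewed, at most 10 in all, crops included, and the job is handed in when it is done.

Besides the shell and the picture viewer there is one more tool, called as a command line: name --argument value ..., lists and objects as JSON in quotes. jog_arm: Moves the arm, as the interface text tells. Its arguments: {"type":"object","properties":{"travel":{"type":"array"},"dr":{"type":"array"},"claw":{"type":"array"},"newtons":{"type":"number"}},"required":["travel","dr","claw"]}

```bash
mkdir -p pics; cat > h.py <<'E'
import numpy as np, cv2
from scipy.spatial.transform import Rotation as R
from plant import r
def cam(name):
    s=r.get_state(); c=r.capture(name)
    if 'hand_eye' in c:
        T=np.eye(4);T[:3,:3]=R.from_euler('xyz',s['eef_rot'],degrees=True).as_matrix();T[:3,3]=s['tcp_pos'];c['T']=T@np.array(c['hand_eye'])
    else:
        a=np.array(c['attitude'],float);T=np.eye(4)
        T[:3,:3]=a if a.shape==(3,3) else R.from_euler('xyz',a,degrees=True).as_matrix()
        T[:3,3]=c['position'];c['T']=T
    c['K']=np.array([[c['fx'],0,c['cx']],[0,c['fy'],c['cy']],[0,0,1]]);return c
def ray(c,p):
    u=cv2.undistortPoints(np.array([[p]],float),c['K'],np.array(c['dist_coeffs'],float))[0,0]
    return c['T'][:3,:3]@np.array([u[0],-u[1],-1.])
def at_z(c,p,z):
    d=ray(c,p);o=c['T'][:3,3];return o+d*(z-o[2])/d[2]
def at_depth(c,p):
    x,y=int(round(p[0])),int(round(p[1]));w=c['range_z'][max(y-2,0):y+3,max(x-2,0):x+3];w=w[w>0]
    return c['T'][:3,3]+ray(c,p)*np.median(w) if len(w) else None
def save(c,n): cv2.imwrite('pics/'+n+'.png',c['pixels'][:,:,::-1])
E
python3 - <<'E'
from h import *
np.set_printoptions(precision=4,suppress=True)
print(r.get_state())
for n in ['top','side']:
    c=cam(n);save(c,n+'0');print(n,c['attitude'],c['position'],c['fx'])
    for k in ['swing_tab','swing_pivot','key_long_top','key_square_top','key_round_top','key_small_top','winder','bobbin','spool','spare_bobbin']:
        for d in r.tip_of(k,n)[:2]: print(k,d['conf'],np.array(d['at']),at_depth(c,d['at']))
E
```

```text
{'time_s': 0.0, 'joints': array([ 92.6509,  20.5905,   0.6324,  -0.0199, -70.1356, -16.5074]), 'qd': array([-0.0462,  0.0132,  0.0012, -0.0792, -0.0162,  0.076 ]), 'joint_torque': array([  0.0009, -58.2717,  29.3053,   6.997 ,   0.0071,  -0.0002]), 'tcp_pos': array([0.1616, 0.6549, 0.2256]), 'eef_rot': array([179.9049,  -0.0087, -13.8633]), 'contact_force': array([ 0.2861, -0.6795, -1.0764]), 'moment': array([-0.0168,  0.0111, -0.0403]), 'gripper_force': 0.0, 'gripper_width': 0.08765310278738031}
top [  2.7021   1.0003 -88.6459] [0.5529 0.0292 1.0217] 539.3155847354317
swing_tab 0.57 [383.  234.9] [ 0.561  -0.1193  0.0797]
swing_tab 0.35 [361.2 216.3] [ 0.5932 -0.0823  0.0654]
swing_pivot 0.74 [376.2 196.7] [ 0.6286 -0.1084  0.0654]
swing_pivot 0.42 [359.2 216.7] [ 0.5924 -0.0788  0.0648]
key_long_top 0.58 [290.7 238.8] [0.5504 0.0418 0.063 ]
key_square_top 0.45 [316.8 251.4] [ 0.5292 -0.005   0.0627]
key_round_top 0.54 [370.8 272.6] [ 0.4939 -0.1015  0.0627]
key_round_top 0.27 [432.  249.2] [ 0.537  -0.2195  0.0236]
key_small_top 0.54 [342.4 258.2] [ 0.5182 -0.0507  0.0624]
winder 0
[... 409 characters left out ...]
[ 0.5598 -0.1279  0.0837]
swing_pivot 0.6 [313.3 265.8] [ 0.6227 -0.114   0.0658]
key_long_top 0.64 [260.  225.5] [0.5596 0.0458 0.065 ]
key_long_top 0.63 [352.2 308.5] [ 0.6765 -0.184   0.0077]
key_square_top 0.52 [249.7 242.6] [ 0.5251 -0.008   0.0643]
key_round_top 0.62 [247.1 270.4] [ 0.5018 -0.0906  0.0634]
key_round_top 0.32 [280.1 268.3] [ 0.5556 -0.1231  0.0822]
key_small_top 0.62 [252.1 255.1] [ 0.5213 -0.0464  0.062 ]
winder 0.64 [281.4 273.1] [ 0.5569 -0.1272  0.074 ]
bobbin 0.75 [351.5 308.2] [ 0.6754 -0.1833  0.0081]
bobbin 0.55 [282.7 267.2] [ 0.5598 -0.1253  0.0855]
spare_bobbin 0.68 [310.2 245.5] [ 0.6402 -0.0476  0.0622]
spare_bobbin 0.33 [264.2 221.5] [0.5862 0.1172 0.0256]
```

View pics/top0.png

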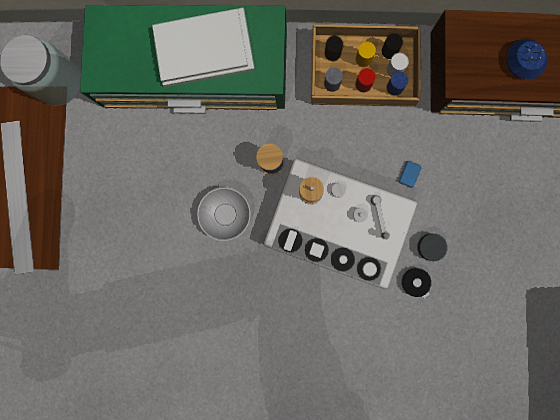

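View pics/side0.png

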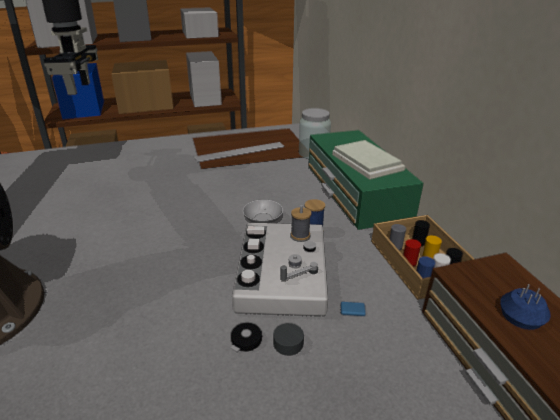

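The top and side pictures show the keys, left to right: long (290,239), square (317,250), small (343,259) and large round (370,269). The swing arm runs from its pivot (376,200) to its tab (385,236), and is out. I'll fit the winder pose next.

```bash
cat >> h.py <<'E'
M={'swing_pivot':(60,-45,67),'key_long_top':(-60,75,64),'key_square_top':(-60,25,64),'key_small_top':(-60,-25,64),'key_round_top':(-60,-75,64),'bobbin':(25,-27,54)}
def fit(c,n,guess=None):
    from scipy.optimize import least_squares
    A=[];B=[];N=[]
    for k,m in M.items():
        for d in r.tip_of(k,n):
            p=at_z(c,d['at'],m[2]/1e3)
            if guess is not None and np.linalg.norm(p[:2]-w2w(guess,m)[:2])>.02: continue
            A.append(np.array(m[:2])/1e3);B.append(p[:2]);N.append(k);break
    A=np.array(A);B=np.array(B)
    f=lambda q:(w2w(q,np.c_[A*1e3,0*A[:,0]])[:,:2]-B).ravel()*1e3
    s=least_squares(f,guess if guess is not None else [.58,-.045,-.37],loss='soft_l1',f_scale=2)
    return s.x,dict(zip(N,np.round(f(s.x).reshape(-1,2),1).tolist()))
def w2w(q,m):
    m=np.atleast_2d(np.array(m,float))/1e3;c,s=np.cos(q[2]),np.sin(q[2])
    o=np.c_[q[0]+c*m[:,0]-s*m[:,1],q[1]+s*m[:,0]+c*m[:,1],m[:,2]];return o if len(o)>1 else o[0]
def toW(q,p):
    d=np.array(p)[:2]-q[:2];c,s=np.cos(q[2]),np.sin(q[2]);return np.array([c*d[0]+s*d[1],-s*d[0]+c*d[1]])*1e3
def tab(c,n,q):
    return [(d['conf'],np.round(toW(q,at_z(c,d['at'],.086)),1)) for d in r.tip_of('swing_tab',n)]
E
python3 - <<'E'
from h import *
g=np.array([.58,-.045,-.37])
for n in ['top','side']:
    c=cam(n);q,e=fit(c,n,g);print(n,q,np.degrees(q[2]),e);print(tab(c,n,q))
E
```

```text
top [ 0.58126789 -0.04684964 -0.31656431] -18.137798911863058 {'swing_pivot': [-6.3, -0.4], 'key_long_top': [-1.5, 5.4], 'key_square_top': [1.3, -0.7], 'key_small_top': [-2.0, 1.8], 'key_round_top': [3.5, -0.9], 'bobbin': [3.5, -1.9]}
[(0.72, array([  5.6, -79.9])), (0.38, array([121. , -82.2]))]
side [ 0.5826701  -0.04936336 -0.37271597] -21.355051961159724 {'swing_pivot': [-3.3, 2.2], 'key_long_top': [-0.6, 1.2], 'key_square_top': [4.0, -0.5], 'key_small_top': [-0.3, -2.7], 'key_round_top': [1.3, 0.6], 'bobbin': [-0.3, -1.1]}
[]
```

jog_arm --travel '[[0.09,0.1,-0.05],[0.18,0.2,-0.05],[0.27,0.3,-0.05],[0.36,0.4,-0.05],[0.45,0.5,-0.05],[0.54,0.6,-0.05],[0.63,0.7,-0.05],[0.72,0.78,-0.05],[0.81,0.86,-0.05],[0.9,0.95,-0.05]]' --dr '[[0,0,0.005],[0,0,0.01],[0,0,0.019],[0,0,0.019],[0,0,0.019],[0,0,0.019],[0,0,0.019],[0,0,0.019],[0,0,0.019],[0,0,0.019]]' --claw '[0,0,0,0,0,0,0,0,0,0]' --newtons 10

```text
time_s: 3.15
tcp_pos: [0.4679, 0.1133, 0.2522]
eef_rot: [-179.9, -0.1, -20.7]
contact_force: [1.8, 1.0, 0.1]
gripper_width: 0.0005
gripper_force: 0.0
```

jog_arm --travel '[[0.07,0.12,0],[0.14,0.24,0],[0.14,0.24,0],[0.14,0.24,0],[0.14,0.24,0],[0.14,0.24,0],[0.14,0.24,0],[0.14,0.24,0],[0.14,0.24,0],[0.14,0.24,0]]' --dr '[[0,0,0],[0,0,0],[0,0,0],[0,0,0],[0,0,0],[0,0,0],[0,0,0],[0,0,0],[0,0,0],[0,0,0]]' --claw '[0,0,0,0,0,0,0,0,0,0]'

```text
time_s: 4.4
tcp_pos: [0.49, -0.0219, 0.2516]
eef_rot: [180.0, -0.0, -20.7]
contact_force: [-0.7, 0.4, -0.3]
gripper_width: 0.0
gripper_force: 0.0
```

```bash
python3 - <<'E'
from h import *
g=np.array([.582,-.048,-.37])
s=r.get_state();print(s['tcp_pos'],s['eef_rot'],s['contact_force'])
c=cam('wrist');save(c,'w0');print(c['T'][:3,3]);q,e=fit(c,'wrist',g);print(q,np.degrees(q[2]),e);print(tab(c,'wrist',q))
for k in M: print(k,[np.round(d['at']) for d in r.tip_of(k,'wrist')])
E
```

```text
[ 0.4900455  -0.02194042  0.25156431] [ 1.79999869e+02 -8.88244268e-04 -2.06913015e+01] [-0.67406298  0.35909956 -0.25051329]
[ 0.56740159 -0.05060856  0.40894451]
[ 0.58205715 -0.04697823 -0.32431808] -18.582057223134633 {'swing_pivot': [1.9, -0.5], 'key_long_top': [3.3, -0.2], 'key_square_top': [-3.0, 0.8], 'key_small_top': [-1.0, -0.8], 'key_round_top': [-1.8, -0.4], 'bobbin': [0.9, 1.2]}
[(0.93, array([  8.1, -77.3]))]
swing_pivot [array([315.,  46.]), array([213.,  75.])]
key_long_top [array([216., 162.])]
key_square_top [array([257., 155.]), array([345., 154.])]
key_small_top [array([298., 156.])]
key_round_top [array([340., 153.])]
bobbin [array([300.,  81.])]
```

View pics/w0.png

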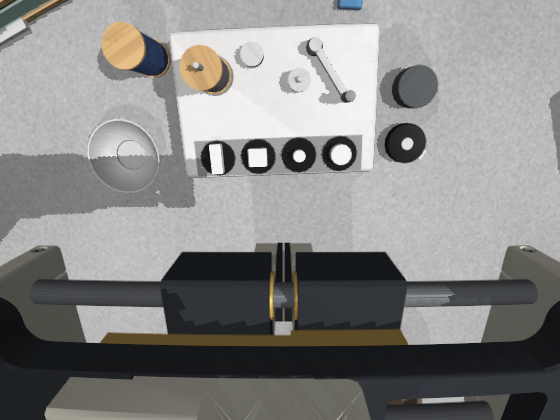

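The wrist view shows the key centres at (216,158), (258,157), (299,156) and (341,154). The pivot is at (315,46) and the tab at (349,97). I'll refine the pose with the black seats.

```bash
cat >> h.py <<'E'
def seats(c,z=.05):
    from scipy.optimize import least_squares
    g=cv2.cvtColor(c['pixels'],cv2.COLOR_RGB2GRAY);b=((g<45)*255).astype(np.uint8)
    cs,_=cv2.findContours(b,cv2.RETR_EXTERNAL,cv2.CHAIN_APPROX_NONE)
    o=[]
    for k in cs:
        k=cv2.convexHull(k);a=cv2.contourArea(k)
        if a<300 or a>4000: continue
        (x,y),(w,h),_=cv2.fitEllipse(k)
        if w/h>.8: o.append((x,y,w,h))
    return o
def seatfit(c,g,z=.05):
    from scipy.optimize import least_squares
    A=[];B=[]
    for x,y,w,h in seats(c):
        p=at_z(c,(x,y),z)
        for yy in (75,25,-25,-75):
            if np.linalg.norm(w2w(g,(-60,yy,50))[:2]-p[:2])<.015: A.append((-60,yy,50));B.append(p[:2]);print(yy,np.round([x,y,w,h],1))
    f=lambda q:(w2w(q,A)[:,:2]-np.array(B)).ravel()*1e3
    q=least_squares(f,g).x;return q,np.round(f(q),1)
E
python3 - <<'E'
from h import *
g=np.array([.582,-.047,-.324])
for n in ['wrist','top','side']:
    c=cam(n);q,e=seatfit(c,g);print(n,q,np.degrees(q[2]),e);print(tab(c,n,q)) if r.tip_of('swing_tab',n) else 0
E
```

```text
75 [218.5 157.5  29.5  33.2]
25 [257.6 156.   32.5  33.6]
-25 [298.1 154.6  32.6  33.4]
-75 [338.8 153.2  32.4  33.9]
wrist [ 0.58214815 -0.04726066 -0.32641259] -18.70206396985026 [ 0.3  0.9 -0.1 -0.4 -0.1 -0.4 -0.1 -0.2]Traceback (most recent call last):
  File "<stdin>", line 4, in <module>
  File "h.py", line 61, in seatfit
    q=least_squares(f,g).x;return q,np.round(f(q),1)
      ~~~~~~~~~~~~~^^^^^
    return func(*args, **kwargs)
    vector_fun = VectorFunction(
        fun_wrapped,
    ...<6 lines>...
        workers=workers
    )
    self._update_fun()
    ~~~~~~~~~~~~~~~~^^
    self.f = self.fun_wrapped(xp_copy(self.x))
             ~~~~~~~~~~~~~~~~^^^^^^^^^^^^^^^^^
    return np.atleast_1d(self.fun(x))
                         ~~~~~~~~^^^
    return self.f(x, *self.args, **self.kwargs)
           ~~~~~~^^^^^^^^^^^^^^^^^^^^^^^^^^^^^^
  File "h.py", line 60, in <lambda>
    f=lambda q:(w2w(q,A)[:,:2]-np.array(B)).ravel()*1e3
                ~~~^^^^^
  File "h.py", line 37, in w2w
    o=np.c_[q[0]+c*m[:,0]-s*m[:,1],q[1]+s*m[:,0]+c*m[:,1],m[:,2]];return o if len(o)>1 else o[0]
                   ~^^^^^
IndexError: index 0 is out of bounds for axis 1 with size 0
```

```bash
cat >> h.py <<'E'
Q=np.array([.58215,-.04726,-.32641])
def plan(pts):
    s=r.get_state();Rm=R.from_euler('xyz',s['eef_rot'],degrees=True).as_matrix()
    for m in pts: print(m,np.round(Rm.T@(w2w(Q,m)-s['tcp_pos'])/.5,4))
    print('tcp in winder',toW(Q,s['tcp_pos']),s['tcp_pos'][2],'turn',(s['eef_rot'][2]-np.degrees(Q[2]))/360,'F winder',R.from_euler('z',-Q[2]).apply(s['contact_force']))
E
python3 - <<'E'
from h import *
plan([(5,-122,150),(5,-122,70)])
E
```

```text
(5, -122, 150) [0.2087 0.2257 0.2032]
(5, -122, 70) [0.2087 0.2257 0.3632]
tcp in winder [-95.35217777  -5.6065616 ] 0.2515845779510454 turn -0.005532079942668824 F winder [0.23077817 0.71391867 0.13434774]
```

jog_arm --travel '[[0.09,0.1,0],[0.17,0.19,0],[0.209,0.226,0.05],[0.209,0.226,0.12],[0.209,0.226,0.2],[0.209,0.226,0.27],[0.209,0.226,0.33],[0.209,0.226,0.363],[0.209,0.226,0.363],[0.209,0.226,0.363]]' --dr '[[0,0,-0.0055],[0,0,-0.0055],[0,0,-0.0055],[0,0,-0.0055],[0,0,-0.0055],[0,0,-0.0055],[0,0,-0.0055],[0,0,-0.0055],[0,0,-0.0055],[0,0,-0.0055]]' --claw '[0,0,0,0,0,0,0,0,0,0]'

```text
time_s: 6.5
tcp_pos: [0.5488, -0.1647, 0.0712]
eef_rot: [-180.0, -0.1, -18.7]
contact_force: [0.2, 0.2, 0.7]
gripper_width: 0.0005
gripper_force: 0.0
```

```bash
python3 - <<'E'
from h import *
P=[]
for th in [.34,.45,.6,.75,.85]:
    a=.9-th;P.append((60-65*np.cos(a),-45-65*np.sin(a)-27,70))
plan(P+[(-5,-72,70)])
c=cam('wrist');save(c,'w1')
c=cam('side');save(c,'s1')
E
```

```text
(np.float64(4.9284177841279515), np.float64(-106.52710286485743), 70) [-0.0022 -0.0308  0.0024]
(np.float64(1.4709383470760002), np.float64(-100.27275971722997), 70) [-0.0091 -0.0433  0.0024]
(np.float64(-2.0968717931643894), np.float64(-91.20881343298707), 70) [-0.0163 -0.0614  0.0024]
(np.float64(-4.270120065842747), np.float64(-81.71347861078395), 70) [-0.0206 -0.0804  0.0024]
(np.float64(-4.918766925672813), np.float64(-75.24864600259409), 70) [-0.0219 -0.0934  0.0024]
(-5, -72, 70) [-0.0221 -0.0999  0.0024]
tcp in winder [   6.0362142  -121.92544581] 0.07118608220563576 turn 2.9851626188214118e-05 F winder [0.16072183 0.24251104 0.73331449]
```

View pics/w1.png

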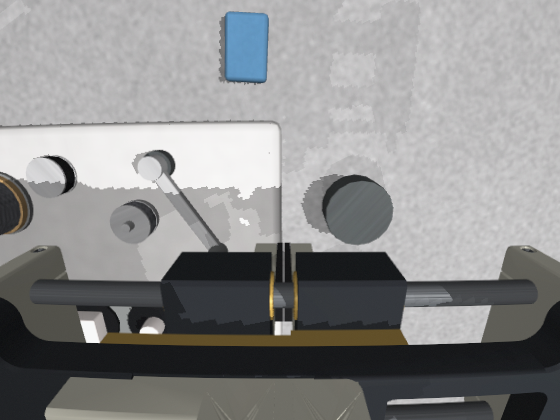

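In the wrist view the tab is at (220,247), just left of the closed fingertips at x=255..312. I'll check the finger width from the range image.

```bash
python3 - <<'E'
from h import *
c=cam('wrist');H=np.array(c['hand_eye']);print(H.round(3),c['fx'])
for v in (246,250,256,270,290,310,328):
  for u in (180,230,258,270,290,310,330,380):
    z=c['range_z'][v,u]
    if z>0:
        n=cv2.undistortPoints(np.array([[[u,v]]],float),c['K'],np.array(c['dist_coeffs'],float))[0,0]
        p=H[:3,:3]@(np.array([n[0],-n[1],-1])*z)+H[:3,3];print(v,u,np.round(p*1e3),end=' ')
  print()
print([ (b['conf'],at_z(c,b['at'],.086),toW(Q,at_z(c,b['at'],.086))) for b in r.tip_of('swing_tab','wrist')])
E
```

```text
[[-0.001  0.953  0.302  0.083]
 [ 1.     0.001  0.001 -0.   ]
 [ 0.     0.302 -0.953 -0.157]
 [ 0.     0.     0.     1.   ]] 289.5211046653283
246 180 [ -3. -72.  23.] 246 230 [ -3. -37.  22.] 246 258 [ 12. -15.  -8.] 246 270 [11. -8. -7.] 246 290 [10.  3. -4.] 246 310 [12. 15. -8.] 246 330 [-26.  40.  72.] 246 380 [-27.  84.  72.] 
250 180 [ -5. -71.  22.] 250 230 [ -6. -37.  22.] 250 258 [ 12. -14. -14.] 250 270 [ 11.  -8. -12.] 250 290 [ 10.   3. -10.] 250 310 [ 11.  14. -13.] 250 330 [-30.  40.  73.] 250 380 [-30.  84.  72.] 
256 180 [ 39. -34. -73.] 256 230 [ 38. -18. -71.] 256 258 [ 39.  -9. -72.] 256 270 [ 39.  -5. -72.] 256 290 [ 10.   3. -17.] 256 310 [ 39.   8. -73.] 256 330 [ 39.  15. -73.] 256 380 [ 39.  31. -73.] 
270 180 [ 39. -31. -82.] 270 230 [ 39. -16. -82.] 270 258 [ 39.  -8. -82.] 270 270 [ 38.  -5. -81.] 270 290 [ 10.   3. -31.] 270 310 [ 39.   7. -82.] 270 330 [ 39.  13. -82.] 270 380 [ 40.  28. -83.] 
290 180 [ 37. -29. -90.] 290 230 [ 37. -15. -89.] 290 258 [ 37.  -7. -89.] 290 270 [ 34.  -4. -84.] 290 290 [ 32.   2. -82.] 290 310 [ 37.   7. -89.] 290 330 [ 37.  12. -90.] 290 380 [ 36.  26. -88.] 
310 180 [ 29. -30. -88.] 310 230 [ 29. -16. -88.] 310 258 [ 30.  -8. -89.] 310 270 [ 28.  -4. -86.] 310 290 [ -4.   3. -44.] 310 310 [ 30.   7. -89.] 310 330 [ 30.  13. -89.] 310 380 [ 29.  27. -88.] 
328 180 [ 23. -31. -89.] 328 230 [ 24. -16. -89.] 328 258 [ 24.  -8. -89.] 328 270 [ 22.  -5. -86.] 328 290 [-112.    6.   71.] 328 310 [ 24.   7. -89.] 328 330 [ 24.  13. -89.] 328 380 [ 24.  28. -89.] 
[]
```

jog_arm --travel '[[-0.002,-0.015,0.002],[-0.002,-0.03,0.002],[-0.006,-0.045,0.002],[-0.012,-0.06,0.002],[-0.016,-0.07,0.002],[-0.019,-0.08,0.002],[-0.021,-0.09,0.002],[-0.022,-0.098,0.002],[-0.022,-0.104,0.002],[-0.022,-0.104,0.002]]' --dr '[[0,0,0],[0,0,0],[0,0,0],[0,0,0],[0,0,0],[0,0,0],[0,0,0],[0,0,0],[0,0,0],[0,0,0]]' --claw '[0,0,0,0,0,0,0,0,0,0]'

```text
time_s: 7.95
tcp_pos: [0.5545, -0.1117, 0.0691]
eef_rot: [-180.0, -0.0, -18.7]
contact_force: [0.1, -0.5, 0.0]
gripper_width: 0.0002
gripper_force: 0.0
```

```bash
python3 - <<'E'
from h import *
plan([(-5,-67,70)])
c=cam('wrist');save(c,'w2');print(tab(c,'wrist',Q))
E
```

```text
(-5, -67, 70) [ 0.0011 -0.0057 -0.0018]
tcp in winder [ -5.55031939 -69.86077978] 0.06912375664117057 turn 2.5208435856269616e-06 F winder [ 0.29088655 -0.44356946  0.0439632 ]
[]
```

View pics/w2.png

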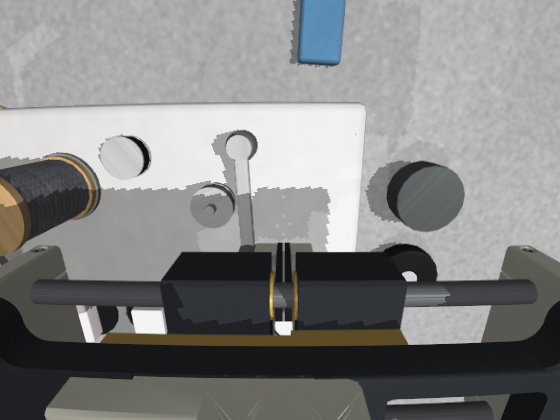

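The arm in the wrist view, (240,147) to (248,250), is almost in. I'll ease it to the stop and watch the force.

jog_arm --travel '[[0,-0.001,0],[0,-0.002,0],[0,-0.003,0],[0,-0.004,0],[0,-0.005,0],[0,-0.006,0],[0,-0.007,0],[0,-0.007,0],[0,-0.007,0],[0,-0.007,0]]' --dr '[[0,0,0],[0,0,0],[0,0,0],[0,0,0],[0,0,0],[0,0,0],[0,0,0],[0,0,0],[0,0,0],[0,0,0]]' --claw '[0,0,0,0,0,0,0,0,0,0]'

```text
time_s: 9.3
tcp_pos: [0.555, -0.1088, 0.069]
eef_rot: [180.0, 0.0, -18.7]
contact_force: [-0.6, -4.5, 0.4]
gripper_width: 0.0008
gripper_force: 2.7
```

```bash
python3 - <<'E'
from h import *
for i in range(4):
    plan([]); c=cam('wrist')
E
```

```text
tcp in winder [ -5.99689594 -67.04040664] 0.0690292764301619 turn -5.65069315429767e-05 F winder [ 0.88208386 -4.49791058  0.42957414]
tcp in winder [ -5.99827576 -67.04430691] 0.06901129858910707 turn -5.5046275786422665e-05 F winder [ 0.55772363 -5.78991488  0.75527304]
tcp in winder [ -5.97257503 -67.04480565] 0.06902912219153638 turn -5.933257452204188e-05 F winder [ 0.65345125 -4.38647031  0.61460022]
tcp in winder [ -5.97867384 -67.04210304] 0.06903100885580032 turn -5.641654422212896e-05 F winder [ 0.53387651 -5.10882    -0.68271051]
```

jog_arm --travel '[[0,-0.001,0],[0,-0.002,0],[0,-0.002,0],[0,0.01,0],[0,0.04,0],[0,0.06,-0.03],[0,0.06,-0.1],[0,0.06,-0.16],[0,0.06,-0.16],[0,0.06,-0.16]]' --dr '[[0,0,0],[0,0,0],[0,0,0],[0,0,0],[0,0,0],[0,0,0],[0,0,0],[0,0,0],[0,0,0],[0,0,0]]' --claw '[0,0,0,0,0,0,0,0,0,0]'

```text
time_s: 10.75
tcp_pos: [0.5454, -0.1372, 0.1495]
eef_rot: [-180.0, -0.0, -18.7]
contact_force: [0.4, -0.1, -0.2]
gripper_width: 0.001
gripper_force: 0.0
```

```bash
python3 - <<'E'
from h import *
c=cam('wrist');save(c,'w3');print(tab(c,'wrist',Q),[toW(Q,at_z(c,d['at'],.067)) for d in r.tip_of('swing_pivot','wrist')],[toW(Q,at_z(c,d['at'],.054)) for d in r.tip_of('bobbin','wrist')])
plan([(-62,75,100),(-62,75,68),(-62,75,58)])
c=cam('top');print(tab(c,'top',Q))
c=cam('side');print(tab(c,'side',Q))
E
```

```text
[(0.72, array([ -6.2, -44.7]))] [array([ 60.60957621, -44.66996091]), array([  29.45205881, -157.0493328 ]), array([ 27.04743204, -29.76409468])] [array([ 26.8078579 , -27.23535463])]
(-62, 75, 100) [-0.1114 -0.3438  0.0967]
(-62, 75, 68) [-0.1113 -0.3438  0.1607]
(-62, 75, 58) [-0.1112 -0.3438  0.1807]
tcp in winder [ -6.30811408 -96.89748311] 0.14835956043556017 turn -4.96515661190047e-05 F winder [ 0.05007387  0.75268831 -0.20133106]
[]
[(0.79, array([ -5.3, -47.4]))]
```

View pics/w3.png

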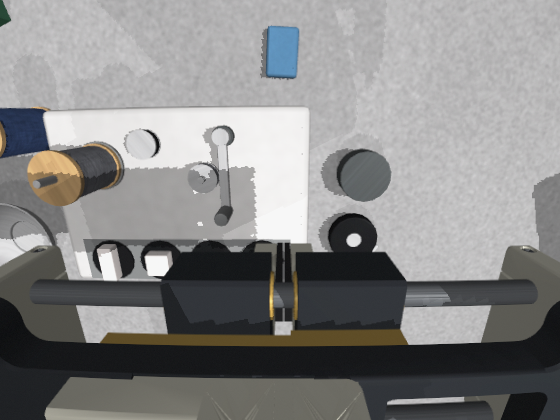

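The tab is now at (222,216), right in line with the pivot (221,135), which is the stop position, and the bobbin is unmoved. Next I'll go above the long key.

jog_arm --travel '[[-0.035,-0.11,0],[-0.07,-0.22,0],[-0.111,-0.33,0],[-0.111,-0.344,0.03],[-0.111,-0.344,0.08],[-0.111,-0.344,0.12],[-0.111,-0.344,0.15],[-0.111,-0.344,0.157],[-0.111,-0.344,0.157],[-0.111,-0.344,0.157]]' --dr '[[0,0,0],[0,0,0],[0,0,0],[0,0,0],[0,0,0],[0,0,0],[0,0,0],[0,0,0],[0,0,0],[0,0,0]]' --claw '[0,0,0,0,0,0,0,0,0,0]'

```text
time_s: 12.4
tcp_pos: [0.5488, 0.0438, 0.0713]
eef_rot: [-180.0, -0.1, -18.7]
contact_force: [0.3, 0.3, -0.0]
gripper_width: 0.0003
gripper_force: 0.0
```

```bash
python3 - <<'E'
from h import *
c=cam('wrist')
plan([(-62,75,64),(-62,75,58)]);c=cam('top');cv2.imwrite('pics/t1.png',cv2.resize(c['pixels'][150:300,220:420,::-1],None,fx=4,fy=4))
E
```

```text
(-62, 75, 64) [-0.0023  0.0012  0.0146]
(-62, 75, 58) [-0.0023  0.0013  0.0266]
tcp in winder [-60.87047148  75.61491469] 0.07130649399142203 turn -3.3169428015670616e-05 F winder [ 0.28370133 -0.26804757  1.0230209 ]
```

View pics/t1.png

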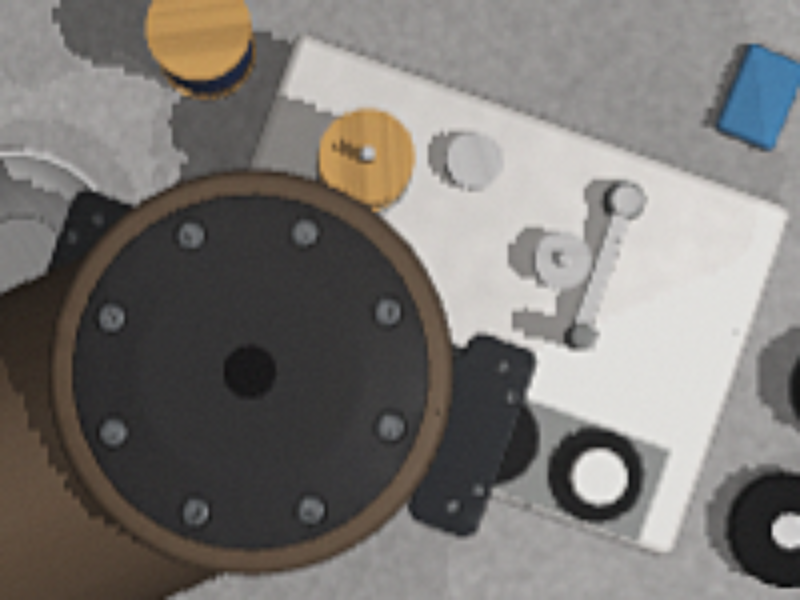

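jog_arm --travel '[[0,0,0.006],[0,0,0.012],[0,0,0.014],[0,0,0.016],[0,0,0.018],[0,0,0.02],[0,0,0.022],[0,0,0.024],[0,0,0.025],[0,0,0.025]]' --dr '[[0,0,0],[0,0,0],[0,0,0],[0,0,0],[0,0,0],[0,0,0],[0,0,0],[0,0,0],[0,0,0],[0,0,0]]' --claw '[0,0,0,0,0,0,0,0,0,0]'

```text
time_s: 13.75
tcp_pos: [0.5482, 0.0438, 0.0583]
eef_rot: [-180.0, -0.0, -18.7]
contact_force: [-2.0, 0.7, 6.0]
gripper_width: 0.0006
gripper_force: 3.2
```

```bash
python3 - <<'E'
from h import *
for i in range(4): plan([]); cam('side')
E
```

```text
tcp in winder [-61.31012084  75.36919035] 0.05829191527881688 turn -1.645130236971326e-05 F winder [-2.13102855  0.03146212  6.04841677]
tcp in winder [-61.3132295   75.36283067] 0.05828134481503994 turn -1.949708090752801e-05 F winder [-2.7663193   0.2634773   6.03769749]
tcp in winder [-61.30659251  75.31943116] 0.05828943921504469 turn -1.7077877997174875e-05 F winder [-2.47209605 -0.19975649  6.31967887]
tcp in winder [-61.31776735  75.39047162] 0.0583008861144403 turn -1.7239293635117213e-05 F winder [-2.19888917 -0.03772639  6.05391608]
```

About 6 N at z = 58.3 mm, so the key is fully down. Releasing and drawing back.

jog_arm --travel '[[0,0,-0.004],[0,0,-0.01],[0,0,-0.02],[0,0,-0.06],[0,0,-0.13],[0,0,-0.22],[-0.05,0,-0.28],[-0.1,0,-0.3],[-0.1,0,-0.3],[-0.1,0,-0.3]]' --dr '[[0,0,0],[0,0,0],[0,0,0],[0,0,0],[0,0,0],[0,0,0],[0,0,0],[0,0,0],[0,0,0],[0,0,0]]' --claw '[0,0,0,0,0,0,0,0,0,0]'

```text
time_s: 15.2
tcp_pos: [0.501, 0.0598, 0.208]
eef_rot: [-180.0, -0.0, -18.7]
contact_force: [0.4, -0.6, 0.1]
gripper_width: 0.0005
gripper_force: 0.0
```

```bash
python3 - <<'E'
from h import *
c=cam('wrist');save(c,'w4');print(tab(c,'wrist',Q))
for k in ['key_long_top','key_square_top']:
    print(k,[(d['conf'],at_depth(c,d['at']),toW(Q,at_z(c,d['at'],.064))) for d in r.tip_of(k,'wrist')])
plan([])
E
```

```text
[(0.72, array([ -6.1, -42.3])), (0.59, array([ 20.7, -16.6]))]
key_long_top [(0.62, array([0.54754618, 0.0447238 , 0.0632795 ]), array([-62.19070832,  76.03116845]))]
key_square_top []
tcp in winder [-111.0550285    75.19289427] 0.20735887712955123 turn -9.350872344987672e-05 F winder [ 1.02627464 -0.28554693 -0.27336038]
```

View pics/w4.png

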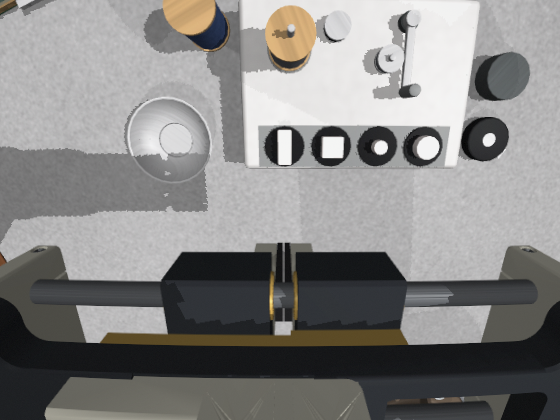

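The wrist view shows the swing arm fully in, from (411,18) to (410,91). The long key at (284,147) is up again, and everything else is in place.

```bash
python3 -c "
from plant import r
print(r.close_job())"
```

```text
the job is handed in; nothing more can be done
None
```

The swing arm is at its stop beside the bobbin, and the long key was pressed fully down (about 6 N) and came back up. The hand is clear, nothing else was moved, and the job was handed in at about 15 s.

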